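Start the bottle warmer: thumbwheel up one click, then switch on

ROBOT

A 7-joint arm with a two-finger parallel gripper is mounted at the origin on the work surface. World frame = base frame: x ahead of the robot, y to its left, z up, the work surface at z = 0. Lengths are in mm, angles in rad, forces in N, time in s.
With the tool pointing down it reaches from about 400 to 875 mm from the base axis. Payload 4.4 kg.
Tool frame: the origin (TCP) lies at the very end of the fingers, on their centre line; the grasp point (between the pads) lies 19 mm behind it; z points along the fingers, y is the direction in which the jaws open and shut (so a half turn about z gives the same grasp; the last joint's range is limited). The gripper opens to 85 mm and grips with 20 to 120 N. Pads are 22 mm wide; open, the fingers measure 114 mm over their backs; the gripper's body (76 mm by 85 mm) begins 54 mm behind the grasp point. The pads swing forward as they close: fully open they stand 13 mm farther back than shut.
Start: joints at [-1.17, 0.628, 0.038, 1.517, -0.027, 0.996, -0.02], TCP at [292.5, 580.484, 231.313] pointing down, gripper open.
Joint ranges: [-3.06, 3.06], [-0.37, 2.12], [-1.25, 1.32], [0.18, 2.47], [-1.1, 4.24], [0.23, 1.98], [-2.94, 2.94]. Speed limits (rad/s): [2.57, 2.57, 3.14, 3.14, 3.14, 3.14, 3.14].

INTERFACE

Orientations are given as [roll, pitch, yaw] about the fixed x, y, z axes, in that order (R = Rz(yaw) Ry(pitch) Rx(roll)).
In Python, from cell import read_state, get_image, calibration, finish_job gives the robot as it stands. The module is installed in compiled form; this text tells all that it offers.
- The arm moves only by the tool apply_moves, never from a script. Its argument "increments" is a list of rows, each an object of numbers: "tx", "ty", "tz": the shift along the world's x, y, z in m; "rx", "ry", "rz": the turn, a rotation vector about the world's x, y, z in units of 5 degrees (1.0 is 5 degrees); "claw": the finger opening in m, from 0 to 0.0854. In form: [{"tx": .., "ty": .., "tz": .., "rx": .., "ry": .., "rz": .., "claw": ..}, ...]. A call has 1 to 12 rows; each row is the pose to reach, as a shift and turn from the pose commanded when the call began; what a row does not reach only later rows make up. A row lasts 1/10 s, in which the tool goes at most 50 mm and 8.59 degrees, less where a joint would pass 70% of its speed; a pose out of reach is approached as far as the arm can. A call with a gripper value outside its range is refused whole. The fingers move at their own pace and stop on an object; the grip force is fixed at half the most. Time passes only in rows, so rows that repeat a pose let the fingers close. It gives the time, the measured TCP pose, the force and the opening at its end, in the units of the state.
- read_state(): the state, without advancing time (a new reading comes with each control period).
- get_image(name): name is "scene" or "top" or "wrist"; returns the picture (400x640x3 uint8, red, green, blue); there is no depth.
- calibration(name): a dict with "camera_matrix" (3x3 intrinsics, pixels), "origin" and "attitude" of the camera in the world. Camera axes: x right, y up, looking along -z (the intrinsics and any distortion apply to the point x, -y, -z); pixel columns grow to the right and rows downward; lengths in mm; the calibration is good to about 2 mm. A picture is of the moment at which its call begins: read the wrist's pose just before it. calibration takes no time and is no camera call; for the wrist camera it gives the pose at the moment of the call.
- finish_job(): hands the job in, once; it reports no verdict.
The state is a dict: "clock": time; "qpos": joint angles; "qd": joint speeds; "tau": joint torques, N m; "eef_pos": TCP position; "tool_rot": TCP orientation; "force": force on the tool from outside, world axes, zero at the start; "torque": the same for the moment, N m; "width": finger opening in mm.
Only numpy, scipy, OpenCV 4.12 (cv2) and the standard library are available. Lean on these libraries where they do the work, as an engineer would, in place of code of your own. Each camera call takes 0.05 s, during which the arm holds its last target. There are 200 camera calls.

TASK

Start the bottle warmer. First, with its switch still off, push on the knurled thumbwheel on its top with a fingertip and roll it one click forward, from the lowest to the middle setting (the top of the wheel moves away from the warmer's front, which is the side towards the robot); then push the toggle switch beside it fully over to the back, which is on. Leave the bottle standing in the warmer and do not lift, shift or knock over anything else on the shelf.

Things in the scene. Friction and masses are not known exactly. Their poses are not given: they have to be found in the camera images.
- warmer: peach bottle warmer, fixed, 104 mm deep, 225 mm long. Origin under it on the shelf surface, mid-length; x from its front (robot side) to its back, y along its length, z up. Flat control deck, 90 mm high: x -52 to 52, y -110 to 20 mm, with the thumbwheel (y -30) and the toggle (y -87). Round bottle well (outer radius 52 mm, rim 94 mm high) at y +62
- dial_top (a point): highest point of the dark grey knurled thumbwheel's rim, mid-width, 104 mm above the shelf; fixed to the warmer with its axes (does not turn). Wheel: radius 32, width 24 mm, axle level along the warmer's y, 32 mm below this point; the top 14 mm stands out of the deck. White cheeks, 5 mm lower, flank it, with three pips of growing size for the three settings
- dial_mark (a point): white index line across the wheel's rim (mid-width); turns with the wheel: lowest setting 40 degrees from the top towards the warmer's front, middle on top, highest 40 degrees to the back. Pressing a fingertip down on the rim (5 to 15 N) and drawing it along the warmer's +x turns the wheel by friction; one click is 22 mm of rim travel
- dial (a joint): turn of the thumbwheel in rad, growing as its top rolls to the warmer's back: detents at 0 (lowest), 0.70 (middle), 1.40 (highest). Leaving a detent takes up to about 0.06 N m (2 N at the rim); past half-way (0.35) it snaps into the next one by itself, and stays when let go
- toggle_foot (a point): where the toggle's lever comes out of the deck (its hinge, level along the warmer's y), 90 mm above the shelf, fixed to the warmer with the warmer's axes
- toggle_tip (a point): centre of the 11 mm ball at the end of the chromed toggle lever (7 mm thick, 32 mm from hinge to ball centre); off, it leans 26 degrees to the warmer's front, on, 26 degrees to its back; the ball's top is then 124 mm above the shelf
- toggle (a joint): swing of the toggle in rad: 0 off (leaning to the front), 0.90 on (leaning to the back); over-centre: past 0.45 it snaps on by itself, takes up to about 0.04 N m (1.5 N at the ball) and stays where it has snapped
- bottle_in_mid (a point): middle of the closed plastic bottle (radius 28, height 130 mm) that stands in the warmer's well; its top is 155 mm above the shelf. Its x and y axes have no meaning
- bottle_mid (a point): middle of a closed plastic bottle (radius 30, height 150 mm) standing loose near the well's end of the warmer; bystander
- tumbler_mid (a point): middle of a glass tumbler (radius 36, height 95 mm) standing loose near the toggle's end of the warmer; bystander
- teether_mid (a point): middle of a flat green silicone teether ring (outer radius 34, 14 mm thick) lying before the warmer; bystander
- soother_mid (a point): middle of a baby's soother (40 mm wide, 25 mm high) lying behind the warmer; bystander
- tin_mid (a point): middle of a tin (radius 45, height 110 mm) standing behind the well; bystander
Mind the look-alikes: they are no part of the job. What is shaped like the part that bears bottle_in_mid but purple or turquoise is not meant.

How it is judged:
By the outcome, as a careful person would: the job done as asked, in the order asked, and still so for the second after the job is handed in, with the robot touching nothing.
It also fails if it takes over 35 s, if anything falls off the work surface, if the arm or the gripper's body presses on something with over 40 N, if the wrist force passes 120 N, or if a joint passes its speed limit or range.

## Working session

There is one attempt and no reset: what is moved stays moved. The work goes in short steps, Python scripts to look and compute and a tool call to move; the robot and the scene stay as the last step left them, time stands still between calls to the robot, and variables do not carry over. Pictures are saved under pics/ and viewed, about 8 in all and at most 12, crops included, and the job is handed in when it is done.

Besides the shell and the picture viewer there is one more tool, called after "Emit:" by a JSON object that holds its "api" and its "payload", one argument or row to a line. apply_moves: Moves the arm, as the interface text tells. Its arguments: {"type":"object","properties":{"increments":{"type":"array"}},"required":["increments"]}

```bash
mkdir -p pics
python3 - <<'E'
from cell import *
import cv2,numpy as np
print(read_state())
for n in("scene","top"):
    print(n,calibration(n)); cv2.imwrite(f"pics/{n}1.png",get_image(n)[:,:,::-1])
E
```

```text
{'clock': 0.0, 'qpos': array([-1.16975534,  0.62930035,  0.03843941,  1.51837094, -0.02702574,
        0.99626274, -0.01999669]), 'qd': array([ 0.00066162,  0.00206497,  0.00051389, -0.00207415, -0.00082971,
       -0.00067077,  0.00062656]), 'tau': array([ 1.17821455e-03, -5.63393748e+01,  1.22699350e+00, -1.93441826e+01,
        1.11308077e-02,  1.05155009e-02,  2.67226147e-05]), 'eef_pos': array([292.23506551, 579.91908261, 230.41773841]), 'tool_rot': array([-3.13976882e+00, -1.54461086e-06,  2.67474296e+00]), 'force': array([-0.48811228,  0.87795147, -0.23425613]), 'torque': array([ 0.02396734, -0.0267401 ,  0.00406684]), 'width': 85.46928488460487}
scene {'camera_matrix': array([[451.92541787,   0.        , 328.86267052],
       [  0.        , 451.92541787, 200.96384677],
       [  0.        ,   0.        ,   1.        ]]), 'origin': array([1125.02103924,  -72.58444955,  848.24695355]), 'attitude': array([0.67913685, 0.01376733, 1.31041685])}
top {'camera_matrix': array([[414.65590093,   0.        , 309.73893813],
       [  0.        , 414.65590093, 198.72721034],
       [  0.        ,   0.        ,   1.        ]]), 'origin': array([ 380.87387121,   35.60837828, 1029.46300226]), 'attitude': array([ 0.17154793,  0.02554811, -1.5762695 ])}
```

View pics/scene1.png

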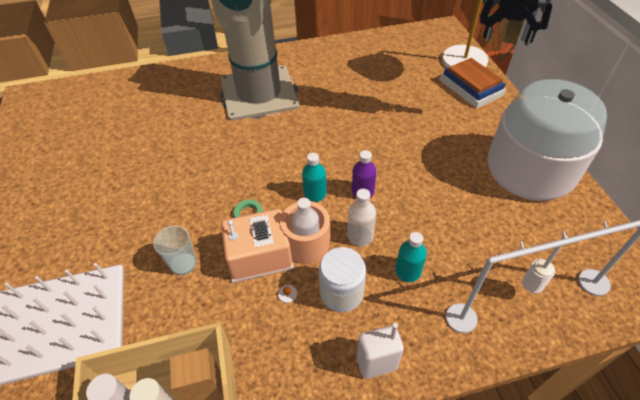

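View pics/top1.png

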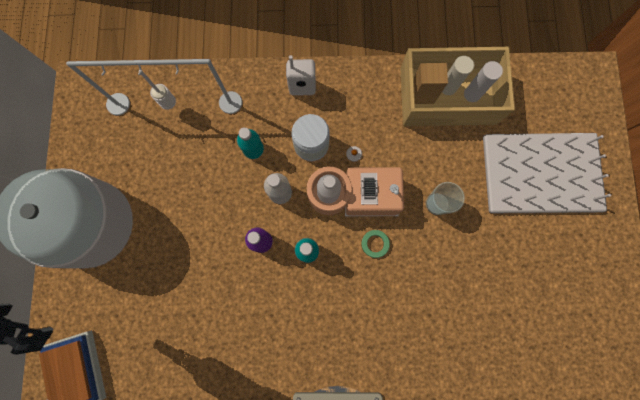

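The scene picture shows the robot at the top and the warmer at (265,240), with its wheel at (261,230) and toggle at (231,230). The top picture shows the wheel at (370,188) and the toggle at (395,189). The only warmer is the peach one. The look-alike bottles are turquoise at top (307,250) and (250,143) and purple at (259,240). The bottle in the well is at (328,186), and the loose one is at (278,187). I'll take close crops next.

Run:
```python
import cv2,numpy as np
a=cv2.imread("pics/top1.png")[150:260,300:420];b=cv2.imread("pics/scene1.png")[185:285,215:335]
a=cv2.resize(a,None,fx=5,fy=5,interpolation=cv2.INTER_CUBIC);b=cv2.resize(b,None,fx=6,fy=6,interpolation=cv2.INTER_CUBIC)
cv2.imwrite("pics/topc.png",a);cv2.imwrite("pics/scc.png",b)
```

```text
(no output)
```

View pics/topc.png

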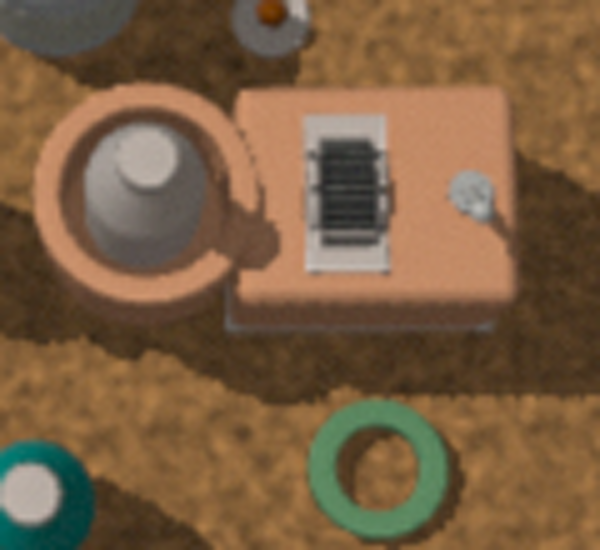

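View pics/scc.png

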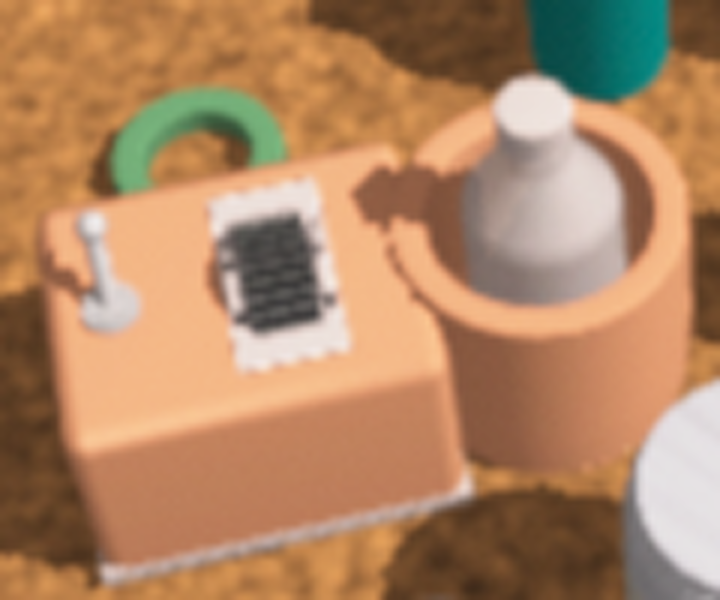

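The close crops confirm the peach warmer. The white index line is near the wheel's front (top crop (352,242)), so it is at the lowest setting. The lever leans to the front, so it is off. The lever's hinge is at scene crop (110,305) and its ball at (92,224).

```bash
cat > h.py <<'E'
import numpy as np
from cell import *
from scipy.spatial.transform import Rotation as Ro
def ray(n,p,c=None):
    c=c or calibration(n);K=c["camera_matrix"]
    d=np.linalg.solve(K,[p[0],p[1],1.]);d=Ro.from_euler('xyz',c["attitude"]).apply([d[0],-d[1],-d[2]])
    return c["origin"],d
def at(n,p,z,c=None):
    o,d=ray(n,p,c);return o+d*(z-o[2])/d[2]
E
python3 - <<'E'
from h import *
T=lambda x,y:((x+.5)/5-.5+300,(y+.5)/5-.5+150)
S=lambda x,y:((x+.5)/6-.5+215,(y+.5)/6-.5+185)
def show(l,n,p,z):print(l,n,at(n,p,z).round(1))
for p in[(237,90),(512,90),(515,300),(232,300)]:show("deck","top",T(*p),90)
for p in[(45,215),(395,150),(443,355),(78,447)]:show("deck","scene",S(*p),90)
for p in[(305,116),(386,116),(388,271),(305,271)]:show("plate","top",T(*p),92)
for p in[(208,198),(318,180),(352,350),(238,370)]:show("plate","scene",S(*p),92)
show("wheelc","top",T(350,190),104);show("wheelc","scene",S(275,272),104)
show("ball","top",T(470,190),119);show("ball","scene",S(92,224),119)
show("foot","top",T(472,193),90);show("foot","scene",S(110,305),90)
show("well","top",T(148,192),94);show("well","scene",S(543,208),94)
E
```

```text
deck top [616.4 -28.3  90. ]
deck top [ 614.9 -155.5   90. ]
deck top [ 516.6 -152.6   90. ]
deck top [517.8 -24.   90. ]
deck scene [ 521.4 -153.8   90. ]
deck scene [526.  -30.5  90. ]
deck scene [615.7 -31.7  90. ]
deck scene [ 619.1 -154.1   90. ]
plate top [603.2 -59.3  92. ]
plate top [602.7 -96.7  92. ]
plate top [530.2 -95.2  92. ]
plate top [530.6 -57.4  92. ]
plate scene [530.9 -97.7  92. ]
plate scene [533.4 -59.2  92. ]
plate scene [606.9 -60.7  92. ]
plate scene [604.7 -98.8  92. ]
wheelc top [565.7 -77.6 104. ]
wheelc scene [577.3 -80.2 104. ]
ball top [ 562.1 -129.   119. ]
ball scene [ 552.5 -135.9  119. ]
foot top [ 566.5 -135.1   90. ]
foot scene [ 565.6 -136.8   90. ]
well top [567.7  13.8  94. ]
well scene [567.9  13.9  94. ]
```

Both cameras agree: the warmer's origin is at about (567.5,-48) with a yaw of about 0. That puts the wheel's top at (567.5,-78,104), the toggle's foot at (567,-135.5,90) and the ball at (553,-135.5,119). The heights and sizes match the description. I'll move above the wheel with the fingers shut.

Emit:
{"api": "apply_moves", "payload": {
  "increments": [
    {"tx":0.2635,"ty":-0.6585,"tz":0,"rz":5.35,"claw":0},
    {"tx":0.2635,"ty":-0.6585,"tz":0,"rz":5.35,"claw":0},
    {"tx":0.2635,"ty":-0.6585,"tz":0,"rz":5.35,"claw":0},
    {"tx":0.2635,"ty":-0.6585,"tz":0,"rz":5.35,"claw":0},
    {"tx":0.2635,"ty":-0.6585,"tz":0,"rz":5.35,"claw":0},
    {"tx":0.2635,"ty":-0.6585,"tz":0,"rz":5.35,"claw":0},
    {"tx":0.2635,"ty":-0.6585,"tz":0,"rz":5.35,"claw":0},
    {"tx":0.2635,"ty":-0.6585,"tz":0,"rz":5.35,"claw":0},
    {"tx":0.2635,"ty":-0.6585,"tz":0,"rz":5.35,"claw":0},
    {"tx":0.2635,"ty":-0.6585,"tz":0,"rz":5.35,"claw":0},
    {"tx":0.2635,"ty":-0.6585,"tz":0,"rz":5.35,"claw":0},
    {"tx":0.2635,"ty":-0.6585,"tz":0,"rz":5.35,"claw":0}
  ]
}}

```text
$.increments[0]: bad value
```

Emit:
{"api": "apply_moves", "payload": {
  "increments": [
    {"tx":0.2635,"ty":-0.6585,"tz":0.0,"rx":0.0,"ry":0.0,"rz":5.35,"claw":0.0},
    {"tx":0.2635,"ty":-0.6585,"tz":0.0,"rx":0.0,"ry":0.0,"rz":5.35,"claw":0.0},
    {"tx":0.2635,"ty":-0.6585,"tz":0.0,"rx":0.0,"ry":0.0,"rz":5.35,"claw":0.0},
    {"tx":0.2635,"ty":-0.6585,"tz":0.0,"rx":0.0,"ry":0.0,"rz":5.35,"claw":0.0},
    {"tx":0.2635,"ty":-0.6585,"tz":0.0,"rx":0.0,"ry":0.0,"rz":5.35,"claw":0.0},
    {"tx":0.2635,"ty":-0.6585,"tz":0.0,"rx":0.0,"ry":0.0,"rz":5.35,"claw":0.0},
    {"tx":0.2635,"ty":-0.6585,"tz":0.0,"rx":0.0,"ry":0.0,"rz":5.35,"claw":0.0},
    {"tx":0.2635,"ty":-0.6585,"tz":0.0,"rx":0.0,"ry":0.0,"rz":5.35,"claw":0.0},
    {"tx":0.2635,"ty":-0.6585,"tz":0.0,"rx":0.0,"ry":0.0,"rz":5.35,"claw":0.0},
    {"tx":0.2635,"ty":-0.6585,"tz":0.0,"rx":0.0,"ry":0.0,"rz":5.35,"claw":0.0},
    {"tx":0.2635,"ty":-0.6585,"tz":0.0,"rx":0.0,"ry":0.0,"rz":5.35,"claw":0.0},
    {"tx":0.2635,"ty":-0.6585,"tz":0.0,"rx":0.0,"ry":0.0,"rz":5.35,"claw":0.0}
  ]
}}

```text
clock: 1.3
eef_pos: [515.6, 21.4, 231.2]
tool_rot: [3.141, -0.0, -3.142]
force: [0.5, 1.0, -0.3]
width: 0.2
```

Emit:
{"api": "apply_moves", "payload": {
  "increments": [
    {"tx":0.035,"ty":-0.09,"tz":0.0,"rx":0.0,"ry":0.0,"rz":0.0,"claw":0.0},
    {"tx":0.035,"ty":-0.09,"tz":-0.05,"rx":0.0,"ry":0.0,"rz":0.0,"claw":0.0},
    {"tx":0.035,"ty":-0.09,"tz":-0.09,"rx":0.0,"ry":0.0,"rz":0.0,"claw":0.0},
    {"tx":0.035,"ty":-0.09,"tz":-0.09,"rx":0.0,"ry":0.0,"rz":0.0,"claw":0.0},
    {"tx":0.035,"ty":-0.09,"tz":-0.09,"rx":0.0,"ry":0.0,"rz":0.0,"claw":0.0},
    {"tx":0.035,"ty":-0.09,"tz":-0.09,"rx":0.0,"ry":0.0,"rz":0.0,"claw":0.0}
  ]
}}

```text
clock: 1.9
eef_pos: [551.4, -65.0, 143.0]
tool_rot: [3.141, 0.002, -3.14]
force: [0.2, 0.5, -0.4]
width: -0.0
```

Run:
```python
from h import *
import cv2
s=read_state();print(s["eef_pos"],s["tool_rot"],s["force"],s["clock"])
c=calibration("wrist");print(c);cv2.imwrite("pics/w1.png",get_image("wrist")[:,:,::-1])
```

```text
[551.39483049 -65.03773604 142.96533128] [ 3.14087018e+00  2.30814926e-03 -3.13958250e+00] [ 0.23170469  0.46898489 -0.42617294] 1.9
{'camera_matrix': array([[301.31214906,   0.        , 323.62051528],
       [  0.        , 301.31214906, 199.3998899 ],
       [  0.        ,   0.        ,   1.        ]]), 'origin': array([486.47376257, -65.5433371 , 287.22883461]), 'attitude': array([-2.67783912e-01, -6.21828967e-04,  1.57252653e+00])}
```

View pics/w1.png

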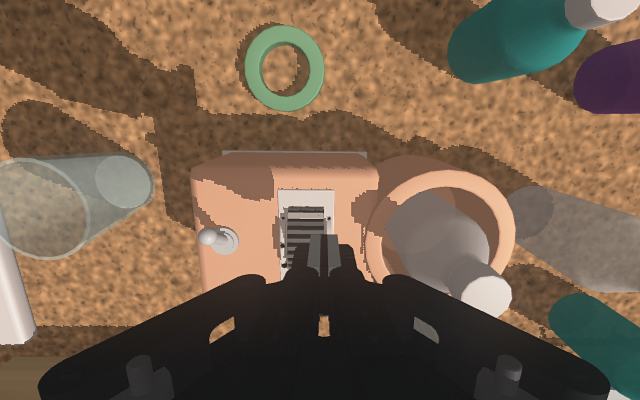

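The wrist view shows the fingertips at (325,240), just right of the wheel (x from 284 to 327). The index line is at (305,213), the toggle's foot at (227,240) and its ball at (207,238). I'll check these positions.

Run:
```python
from h import *
n="wrist"
for l,p,z in[("plate fl",(279,190),92),("plate fr",(334,190),92),("wheel mid",(305.5,212),98),("foot",(229,241),90),("ball",(207,238),119),("deckfront l",(192,172),88),("deck fr",(378,168),88),("tipL",(309,237),143),("tipR",(340,237),143)]:print(l,at(n,p,z).round(1))
print(read_state()["eef_pos"])
```

```text
plate fl [534.1 -95.1  92. ]
plate fr [534.1 -58.4  92. ]
wheel mid [547.6 -77.3  98. ]
foot [ 571.8 -132.2   90. ]
ball [ 557.4 -135.5  119. ]
deckfront l [ 522.8 -153.6   88. ]
deck fr [519.9 -29.   88. ]
tipL [546.6 -72.9 143. ]
tipR [546.6 -56.9 143. ]
[551.73887493 -65.03078902 143.43730419]
```

Emit:
{"api": "apply_moves", "payload": {
  "increments": [
    {"tx":0.006,"ty":-0.013,"tz":-0.02,"rx":0.0,"ry":0.0,"rz":0.0,"claw":0.0},
    {"tx":0.006,"ty":-0.013,"tz":-0.034,"rx":0.0,"ry":0.0,"rz":0.0,"claw":0.0},
    {"tx":0.006,"ty":-0.013,"tz":-0.035,"rx":0.0,"ry":0.0,"rz":0.0,"claw":0.0},
    {"tx":0.006,"ty":-0.013,"tz":-0.035,"rx":0.0,"ry":0.0,"rz":0.0,"claw":0.0}
  ]
}}

```text
clock: 2.35
eef_pos: [557.2, -78.5, 107.8]
tool_rot: [3.141, 0.002, -3.14]
force: [0.8, 0.2, -0.1]
width: -0.5
```

Emit:
{"api": "apply_moves", "payload": {
  "increments": [
    {"tx":0.0,"ty":0.0,"tz":-0.002,"rx":0.0,"ry":0.0,"rz":0.0,"claw":0.0},
    {"tx":0.0,"ty":0.0,"tz":-0.004,"rx":0.0,"ry":0.0,"rz":0.0,"claw":0.0},
    {"tx":0.0,"ty":0.0,"tz":-0.004,"rx":0.0,"ry":0.0,"rz":0.0,"claw":0.0},
    {"tx":0.0,"ty":0.0,"tz":-0.004,"rx":0.0,"ry":0.0,"rz":0.0,"claw":0.0}
  ]
}}

```text
clock: 2.75
eef_pos: [557.4, -79.1, 103.7]
tool_rot: [3.141, 0.002, -3.141]
force: [-1.0, 0.2, 6.9]
width: -0.3
```

Emit:
{"api": "apply_moves", "payload": {
  "increments": [
    {"tx":0.0,"ty":0.0,"tz":-0.0005,"rx":0.0,"ry":0.0,"rz":0.0,"claw":0.0},
    {"tx":0.002,"ty":0.0,"tz":-0.0005,"rx":0.0,"ry":0.0,"rz":0.0,"claw":0.0},
    {"tx":0.004,"ty":0.0,"tz":-0.0005,"rx":0.0,"ry":0.0,"rz":0.0,"claw":0.0},
    {"tx":0.005,"ty":0.0,"tz":-0.0005,"rx":0.0,"ry":0.0,"rz":0.0,"claw":0.0},
    {"tx":0.005,"ty":0.0,"tz":-0.0005,"rx":0.0,"ry":0.0,"rz":0.0,"claw":0.0}
  ]
}}

```text
clock: 3.25
eef_pos: [562.8, -79.2, 103.9]
tool_rot: [3.142, 0.003, -3.141]
force: [-1.4, 0.7, 11.6]
width: -0.3
```

Emit:
{"api": "apply_moves", "payload": {
  "increments": [
    {"tx":0.002,"ty":0.0,"tz":0.0,"rx":0.0,"ry":0.0,"rz":0.0,"claw":0.0},
    {"tx":0.004,"ty":0.0,"tz":0.0,"rx":0.0,"ry":0.0,"rz":0.0,"claw":0.0},
    {"tx":0.006,"ty":0.0,"tz":0.0,"rx":0.0,"ry":0.0,"rz":0.0,"claw":0.0},
    {"tx":0.008,"ty":0.0,"tz":0.0,"rx":0.0,"ry":0.0,"rz":0.0,"claw":0.0},
    {"tx":0.008,"ty":0.0,"tz":0.0,"rx":0.0,"ry":0.0,"rz":0.0,"claw":0.0}
  ]
}}

```text
clock: 3.75
eef_pos: [572.3, -79.2, 104.0]
tool_rot: [-3.142, 0.006, -3.141]
force: [1.8, 1.1, 8.9]
width: -0.2
```

The tangential force has flipped sign, so the wheel is past half-way. I'll finish the travel and lift.

Emit:
{"api": "apply_moves", "payload": {
  "increments": [
    {"tx":0.002,"ty":0.0,"tz":0.0,"rx":0.0,"ry":0.0,"rz":0.0,"claw":0.0},
    {"tx":0.004,"ty":0.0,"tz":0.0,"rx":0.0,"ry":0.0,"rz":0.0,"claw":0.0},
    {"tx":0.006,"ty":0.0,"tz":0.0,"rx":0.0,"ry":0.0,"rz":0.0,"claw":0.0},
    {"tx":0.006,"ty":0.0,"tz":0.0,"rx":0.0,"ry":0.0,"rz":0.0,"claw":0.0},
    {"tx":0.006,"ty":0.0,"tz":0.01,"rx":0.0,"ry":0.0,"rz":0.0,"claw":0.0},
    {"tx":0.006,"ty":0.0,"tz":0.046,"rx":0.0,"ry":0.0,"rz":0.0,"claw":0.0},
    {"tx":-0.02,"ty":-0.03,"tz":0.046,"rx":0.0,"ry":0.0,"rz":0.0,"claw":0.0},
    {"tx":-0.055,"ty":-0.057,"tz":0.046,"rx":0.0,"ry":0.0,"rz":0.0,"claw":0.0},
    {"tx":-0.055,"ty":-0.057,"tz":0.046,"rx":0.0,"ry":0.0,"rz":0.0,"claw":0.0},
    {"tx":-0.055,"ty":-0.057,"tz":0.046,"rx":0.0,"ry":0.0,"rz":0.0,"claw":0.0}
  ]
}}

```text
clock: 4.75
eef_pos: [513.8, -137.4, 148.5]
tool_rot: [-3.141, 0.0, 3.139]
force: [0.1, 1.2, 0.3]
width: -0.5
```

Run:
```python
from h import *
import cv2
s=read_state();print(s["eef_pos"],s["force"],s["clock"])
print(at("wrist",(0,0),90))
w=get_image("wrist")[:,:,::-1];t=get_image("top")[150:260,300:420,::-1]
w=cv2.resize(w[100:300,220:480],None,fx=2,fy=2,interpolation=cv2.INTER_CUBIC);t=cv2.resize(t[:90,40:],None,fx=4.44,fy=4.44,interpolation=cv2.INTER_CUBIC)
h=min(len(w),len(t));cv2.imwrite("pics/b1.png",np.hstack([w[:h],t[:h,:280]]))
```

```text
[ 513.75896054 -137.44557776  148.52578501] [0.0636054  1.16402486 0.28912633] 4.75
[ 381.62234696 -328.91870731   90.        ]
```

View pics/b1.png

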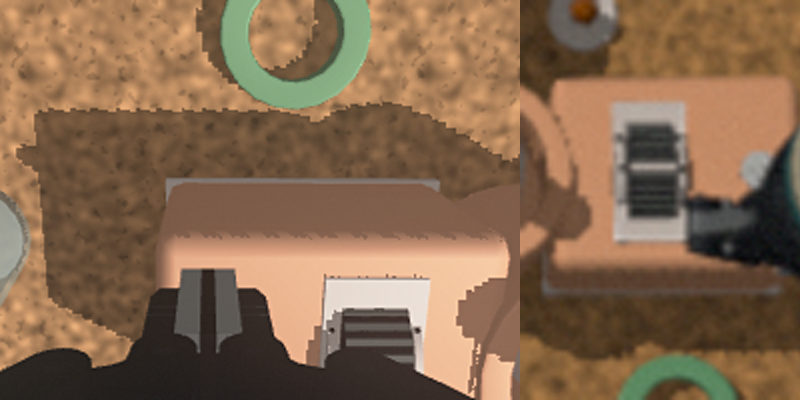

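The top view shows the white index line at (655,168), mid-wheel on a plate spanning rows 101 to 241, so it is at the middle setting. The toggle is still off. The fingertips stand before the toggle, so I'll lower them and push.

Emit:
{"api": "apply_moves", "payload": {
  "increments": [
    {"tx":0.0,"ty":0.001,"tz":-0.02,"rx":0.0,"ry":0.0,"rz":0.0,"claw":0.0},
    {"tx":0.0,"ty":0.001,"tz":-0.036,"rx":0.0,"ry":0.0,"rz":0.0,"claw":0.0},
    {"tx":0.01,"ty":0.001,"tz":-0.037,"rx":0.0,"ry":0.0,"rz":0.0,"claw":0.0},
    {"tx":0.018,"ty":0.001,"tz":-0.037,"rx":0.0,"ry":0.0,"rz":0.0,"claw":0.0},
    {"tx":0.026,"ty":0.001,"tz":-0.037,"rx":0.0,"ry":0.0,"rz":0.0,"claw":0.0},
    {"tx":0.032,"ty":0.001,"tz":-0.037,"rx":0.0,"ry":0.0,"rz":0.0,"claw":0.0},
    {"tx":0.036,"ty":0.001,"tz":-0.037,"rx":0.0,"ry":0.0,"rz":0.0,"claw":0.0},
    {"tx":0.036,"ty":0.001,"tz":-0.037,"rx":0.0,"ry":0.0,"rz":0.0,"claw":0.0}
  ]
}}

```text
clock: 5.65
eef_pos: [551.9, -135.6, 111.3]
tool_rot: [-3.141, 0.002, -3.141]
force: [0.3, 0.1, -0.1]
width: -0.3
```

Emit:
{"api": "apply_moves", "payload": {
  "increments": [
    {"tx":0.003,"ty":0.0,"tz":0.0,"rx":0.0,"ry":0.0,"rz":0.0,"claw":0.0},
    {"tx":0.006,"ty":0.0,"tz":0.0,"rx":0.0,"ry":0.0,"rz":0.0,"claw":0.0},
    {"tx":0.009,"ty":0.0,"tz":0.0,"rx":0.0,"ry":0.0,"rz":0.0,"claw":0.0},
    {"tx":0.009,"ty":0.0,"tz":0.0,"rx":0.0,"ry":0.0,"rz":0.0,"claw":0.0}
  ]
}}

```text
clock: 6.05
eef_pos: [560.0, -135.5, 110.8]
tool_rot: [3.142, 0.001, -3.141]
force: [-0.2, 0.8, -0.4]
width: -0.3
```

Emit:
{"api": "apply_moves", "payload": {
  "increments": [
    {"tx":0.002,"ty":0.0,"tz":0.0,"rx":0.0,"ry":0.0,"rz":0.0,"claw":0.0},
    {"tx":0.004,"ty":0.0,"tz":0.0,"rx":0.0,"ry":0.0,"rz":0.0,"claw":0.0},
    {"tx":0.004,"ty":0.0,"tz":0.0,"rx":0.0,"ry":0.0,"rz":0.0,"claw":0.0}
  ]
}}

```text
clock: 6.35
eef_pos: [563.8, -135.5, 110.8]
tool_rot: [3.142, 0.0, -3.141]
force: [0.0, 0.2, -1.2]
width: 0.3
```

Now I'll draw back, lift clear and look.

Emit:
{"api": "apply_moves", "payload": {
  "increments": [
    {"tx":-0.03,"ty":0.0,"tz":0.0,"rx":0.0,"ry":0.0,"rz":0.0,"claw":0.0},
    {"tx":-0.05,"ty":0.0,"tz":0.02,"rx":0.0,"ry":0.0,"rz":0.0,"claw":0.0},
    {"tx":-0.07,"ty":0.0,"tz":0.06,"rx":0.0,"ry":0.0,"rz":0.0,"claw":0.0},
    {"tx":-0.1,"ty":0.0,"tz":0.1,"rx":0.0,"ry":0.0,"rz":0.0,"claw":0.0},
    {"tx":-0.13,"ty":0.0,"tz":0.12,"rx":0.0,"ry":0.0,"rz":0.0,"claw":0.0},
    {"tx":-0.13,"ty":0.0,"tz":0.14,"rx":0.0,"ry":0.0,"rz":0.0,"claw":0.0},
    {"tx":-0.13,"ty":0.0,"tz":0.14,"rx":0.0,"ry":0.0,"rz":0.0,"claw":0.0}
  ]
}}

```text
clock: 7.05
eef_pos: [434.4, -136.2, 253.5]
tool_rot: [-3.14, 0.006, 3.141]
force: [1.7, 0.1, -0.8]
width: -0.2
```

Run:
```python
from h import *
import cv2
s=read_state();print(s["eef_pos"],s["force"],s["clock"])
b=get_image("scene")[:,:,::-1];t=get_image("top")[:,:,::-1]
b=cv2.resize(b[170:310,150:370],None,fx=3.6,fy=3.6,interpolation=cv2.INTER_CUBIC)
cv2.imwrite("pics/e1.png",b)
t=cv2.resize(t[100:270,230:470],None,fx=3.3,fy=3.3,interpolation=cv2.INTER_CUBIC)
cv2.imwrite("pics/e2.png",t)
```

```text
[ 434.44855146 -136.16155535  253.48880715] [ 1.70676164  0.14903349 -0.83192926] 7.05
```

View pics/e1.png

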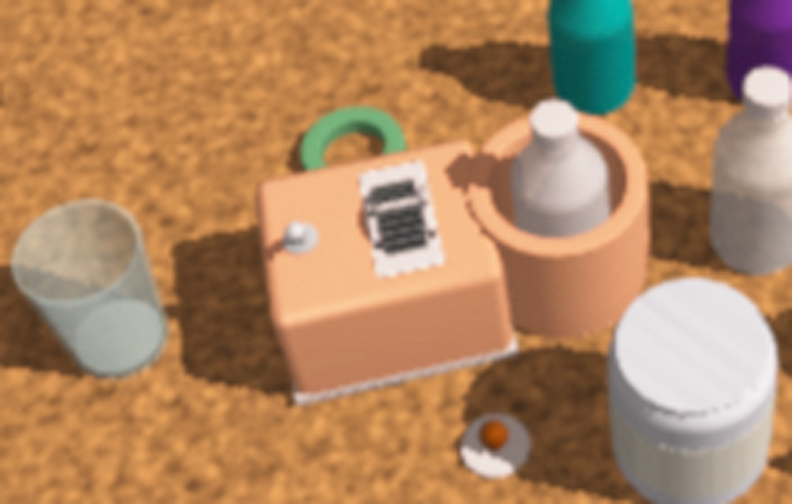

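View pics/e2.png

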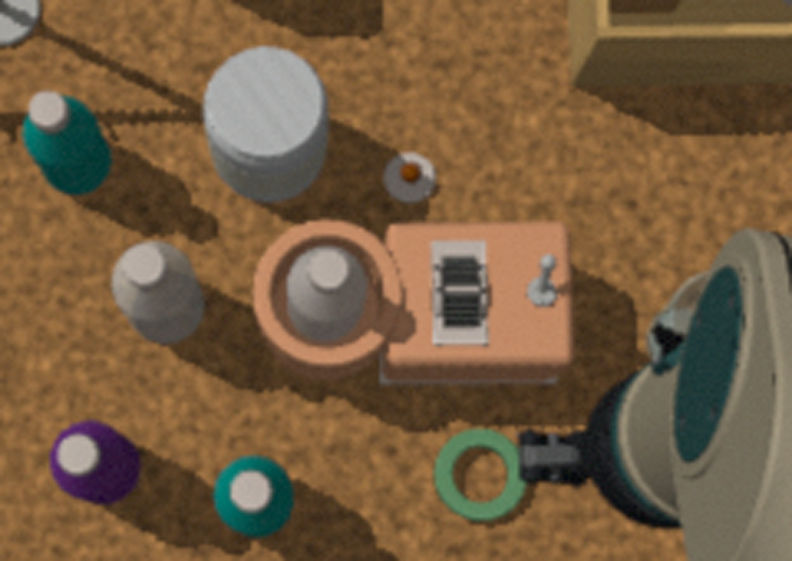

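Run:
```python
from h import *
T=lambda x,y:(x/3.3+230,y/3.3+100)
S=lambda x,y:(x/3.6+150,y/3.6+170)
print("ball",at("top",T(547,262),119),at("scene",S(297,232),119))
print("mark",at("top",T(460,290),104),at("scene",S(395,204),104))
print(read_state()["force"],finish_job())
```

```text
ball [ 580.74125569 -134.55180889  119.        ] [ 584.44809768 -134.8223683   119.        ]
mark [565.01783704 -77.07523152 104.        ] [568.93348908 -80.22379581 104.        ]
the job is handed in; nothing more can be done
[ 0.05750302 -0.29997742  0.11537302] None
```

The bottle warmer is started: the thumbwheel is on the middle setting and the toggle is on. I handed the job in at about 7 s of the 35 s allowed.

- **Thumbwheel:** With the fingers shut, I pressed on the wheel at 7–12 N and drew it about 22 mm to the back. The tangential force changed sign on the way, which is what the snap past half-way would give. The index line now measures x 565 (top camera) and 569 (scene camera), against about 568 for the wheel's top.
- **Toggle:** I then pushed the lever over to the back. Almost no force showed at the wrist during the push, so I relied on the pictures to confirm it. The ball now measures x 581 and 584 with the two cameras, against about 581 expected for on.
- **Other objects:** The last pictures show the bottle still in the well and the bystanders standing where they were, judged by eye. The arm is clear of everything.

No check failed. The two cameras differed by about 4 mm on both points. My first move call was rejected as a bad value and moved nothing. I re-sent it with all seven fields filled in.

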